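Hang the rinsed vial basket to drain, using the lifting hook

ROBOT

A 6-joint arm with a two-finger parallel gripper is mounted at the origin on a cart in front of the work surface, level with it; the furniture and walls round the work are solid. World frame = base frame: x ahead of the robot, y to its left, z up, the work surface at z = 0. Lengths are in mm, angles in rad, forces in N, time in s.
With the tool pointing down it reaches from about 350 to 975 mm from the base axis. Payload 7.1 kg.
Tool frame: the origin (TCP) lies midway between the tips of the shut fingers; the grasp point (between the pads) lies 19 mm behind it; z points along the fingers, y is the line along which they close (so a half turn about z gives the same grasp; the last joint's range is limited). The gripper opens to 88 mm and grips with 3 to 60 N. Pads are 20 mm wide; open, the fingers measure 115 mm over their backs; the gripper's body (75 mm by 178 mm) begins 61 mm behind the grasp point.
Start: joints at [1.249, 0.423, 1.63, -0, 1.089, -0.019], TCP at [186.339, 596.559, 222.675] pointing down, gripper open.
Joint ranges: [-3, 3], [-0.9, 2.11], [0.09, 2.58], [-1.31, 4.45], [0.11, 2.69], [-2.54, 2.54]. Speed limits (rad/s): [2.39, 2.39, 3.01, 3.14, 3.14, 3.14].

INTERFACE

Orientations are given as a rotation vector (axis times angle).
In Python, from workcell import ctrl gives the robot as it stands.
- The arm moves only by the shell command python3 -m pendant 'ROWS'. ROWS is a JSON object of lists of equal length, an entry for each row: "grip": the opening, from -1 (shut) to 1 (fully open); "linear": the shift along the tool's x, y, z in mm, a list of three; "angular": the turn, a rotation vector about the tool's x, y, z in rad, a list of three. In form: {"grip": [grip, ...], "linear": [[tx, ty, tz], ...], "angular": [[ax, ay, az], ...]}. A call has 1 to 12 rows; each row shifts and turns the commanded pose from where the row before left it, along the tool's axes as they then stand; what a row does not reach is not made up. A row lasts 1/12 s, in which the tool goes at most 41.7 mm and 7.16 degrees, less where a joint would pass 70% of its speed; a pose out of reach is approached as far as the arm can. A call with a gripper value outside its range is refused whole. The fingers move at their own pace and stop on an object; the grip force is fixed at half the most. Time passes only in rows, so rows that do not move let the fingers close. It gives the time, the measured TCP pose, the force, the opening and the grip force at its end, in the units of the state.
- ctrl.get_obs(): the state, without advancing time (a new reading comes with each control period).
- ctrl.get_image(name): name is "side" or "top"; returns the picture (384x512x3 uint8, red, green, blue); there is no depth.
- ctrl.camera_params(name): a dict with "vfov" (degrees; the focal length in pixels is half the picture's height over the tangent of half this angle, whatever the lens; pixels are square), "cx", "cy" (the principal point, pixels), "R" (3x3) and "t" (3): a world point X has camera coordinates R X + t. Camera axes: x right, y down, z forward; pixel columns grow to the right and rows downward; lengths in mm; the calibration is good to about 2 mm. A picture is of the moment at which its call begins. camera_params takes no time and is no camera call.
- ctrl.close_job(): hands the job in; it is judged then, once.
The state is a dict: "t": time; "qpos": joint angles; "qvel": joint speeds; "joint_torque": joint torques, N m; "ee_pos": TCP position; "orientation": TCP orientation; "ft_force": force on the tool from outside, world axes, zero at the start; "moment": the same for the moment, N m; "width": finger opening in mm; "grasp_force": force on a finger pad.
Only numpy, scipy, OpenCV 4.12 (cv2) and the standard library are available. Lean on these libraries where they do the work, as an engineer would, in place of code of your own. Each camera call takes 0.05 s, during which the arm holds its last target. There are 200 camera calls.

TASK

The wire basket of rinsed vials has to drain, and the gripper itself must not touch it. Take the blue-handled lifting hook from its rest, carry the basket with it by the bail, and hang the basket over the drip tray with its bail lying in the dips of both prongs of the drain stand. Then put the lifting hook back in its rest, and leave the other bottles and glassware on the bench where they are.

Things in the scene. Friction and masses are not known exactly. Their poses are not given: they have to be found in the camera images.
- basket: Open wire basket, 100 (x) x 132 (y) x 65 mm, holding eight inverted amber vials (to 82 mm height); 0.35 kg, loose. Origin: centre of its underside, z up. A fixed upright bail of 6 mm wire stands in its plane x = 0: uprights at y = +-67 mm, level shoulders from 24 to 57 mm either side of the middle with their underside at 125 mm, and a raised eye between them. Front and back are alike.
- bail_eye (a point): Middle of the wire of the bail's raised eye, a level piece 28 mm long in y, 141 mm above the basket's origin (underside at 138 mm); axes as the basket.
- lifting_hook: Lifting hook, 120 mm tall, 0.12 kg, starts upright in its rest. Origin: underside of the hook, below the middle of the grip; z up, x the way the hook opens. From the top: blue grip; collar plate 34 (x) x 46 (y) mm at 65 to 70 mm height; 7 mm stem cranked back to x = -11 mm; U of strip 16 mm wide (y).
- hook_seat (a point): Middle of the floor of the hook's U, where the bail wire lies: 5 mm above the lifting hook's origin, axes as the lifting hook. The back plate's inner face is at x = -9 mm; the tip plate runs from x = +9 to +13 mm and its top is 11 mm above this point. A bail enters over the tip plate from the +x side.
- grip (a point): Middle of the blue grip, 34 (x) x 24 (y) x 50 (z) mm, grasped across y: 100 mm above the lifting hook's origin (the grip spans 70 to 120 mm); axes as the lifting hook.
- drain_stand: Fixed steel stand: drip tray 160 (x) x 180 (y) x 18 mm, two uprights at x = +86 mm, and a hook of two parallel prongs of 8 mm bar at y = +-38 mm that run from the uprights towards -x, top at 172 mm height, dip to 168 mm at x = 0 and turn up to blue tips at x = -22 mm, top 183 mm. Origin: middle of the tray's underside; z up.
- prong_seat (a point): Midway between the dips of the two prongs, at the height of the dips' top (168 mm over the bench), where the bail's two shoulders lie; axes as the drain stand. The space between the prongs, 68 mm, is open to the lifting hook.
- hook_rest: Fixed rest of the lifting hook: grey foot 110 x 90 x 10 mm, column at x = +50 mm, level fork of two arms (14 mm wide, at y = +-17 mm, slot of 20 mm between) from the column to x = -25 mm. Origin: on the bench below the place of the lifting hook; z up. The slot is open to -x: the stem goes out and in that way, with the collar raised over the lips.
- fork (a point): Where the middle of the collar's underside rests on the fork, 88 mm over the bench (hook's origin 23 mm over the bench); axes as the rest. Lips 6 mm high stand across the arms, 43 mm apart inside, before and behind the collar.
- amber_bottle: Bystander: brown bottle with light blue cap, 60 mm across, 162 mm tall. Origin: centre of its underside.
- beaker: Bystander: beaker, 74 mm across, 88 mm tall. Origin: centre of its underside.
- blue_cap_bottle: Bystander: white bottle with light blue cap, 68 mm across, 152 mm tall. Origin: centre of its underside.
- waste_jar: Bystander: wide jar with white lid, 73 mm across, 77 mm tall. Origin: centre of its underside.
- flask: Bystander: small long-necked glass flask, 41 mm across, 175 mm tall. Origin: centre of its underside.
Things that resemble listed ones, but are neither listed nor needed, are in the scene too. Leave any pink look-alike of the lifting_hook alone.

How it is judged:
By the outcome, as a careful person would: the job done as asked, in the order asked, and still so for the second after the job is handed in, with the robot touching nothing.
It also fails if it takes over 72 s, if anything falls off the work surface, if the arm or the gripper's body presses on something with over 40 N, if the wrist force passes 120 N, or if a joint passes its speed limit or range.

## Working session

There is one attempt and no reset: what is moved stays moved. The work goes in short steps, Python scripts to look and compute and a shell command to move; the robot and the scene stay as the last step left them, time stands still between calls to the robot, and variables do not carry over. Pictures are saved under pics/ and viewed, at most 10 in all, crops included, and the job is handed in when it is done.

```bash
mkdir -p pics
python3 - <<'E'
from workcell import ctrl
import cv2
for n in("side","top"):
    cv2.imwrite(f"pics/{n}0.png",cv2.resize(ctrl.get_image(n)[:,:,::-1],(768,576),interpolation=cv2.INTER_CUBIC))
    p=ctrl.camera_params(n);print(n,p)
o=ctrl.get_obs();print(o['ee_pos'],o['orientation'],o['width'])
E
```

```text
side {'vfov': 46.68497297426079, 'cx': 250.65673882625202, 'cy': 189.22517278634092, 'R': array([[ 0.81077424, -0.58526413, -0.01053709],
       [-0.22441155, -0.29415393, -0.92903871],
       [ 0.5406335 ,  0.7556053 , -0.36983246]]), 't': array([-411.62514163,  232.59838335, 1475.8054151 ])}
top {'vfov': 45.42512888443098, 'cx': 258.45764327281097, 'cy': 186.6355912943298, 'R': array([[-0.29603958, -0.95515748,  0.00589584],
       [-0.81428956,  0.24914312, -0.52427113],
       [ 0.49929258, -0.16000593, -0.85153099]]), 't': array([ 174.83446085,  516.75673305, 1747.08712414])}
[186.20781758 596.08785417 221.99312979] [-4.73828347e-01 -3.10542166e+00  2.13239154e-03] 87.88769213918944
```

View pics/side0.png

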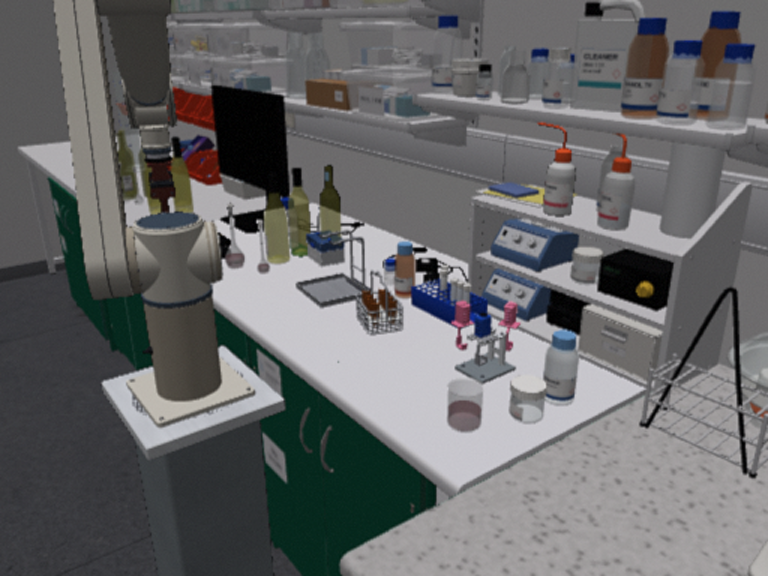

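View pics/top0.png

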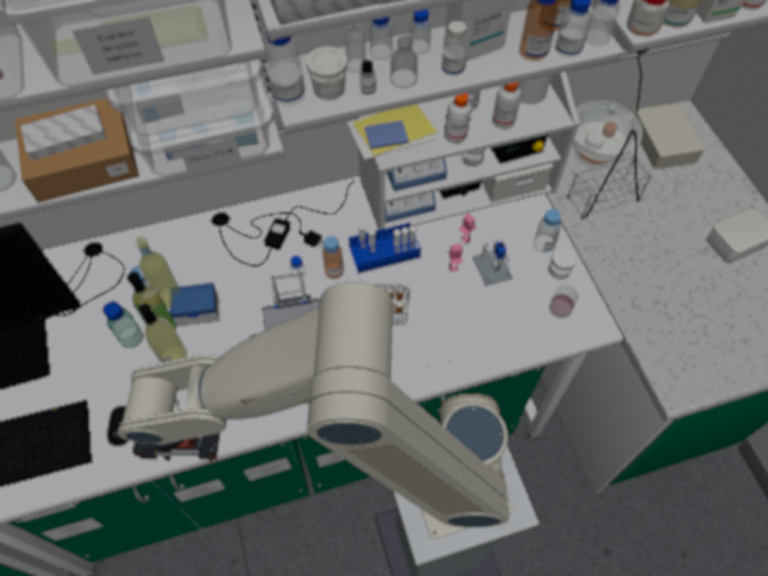

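The blue-gripped hook stands in the grey rest (side 482,325; top 500,250). The two pink look-alikes are at side (462,315) and (510,315), and top (456,257) and (468,228). The basket is at side (380,312) and the stand at side (335,285). The one wanted is the blue one, in the fork of the grey foot. I'll confirm it in enlarged crops.

Run:
```python
from workcell import ctrl
import cv2
for n,(x,y,w,h,s) in {"side":(190,140,160,120,5),"top":(165,130,200,100,4)}.items():
    im=ctrl.get_image(n)[y:y+h,x:x+w,::-1]
    cv2.imwrite(f"pics/{n}1.png",cv2.resize(im,None,fx=s,fy=s,interpolation=cv2.INTER_CUBIC))
```

```text
(no output)
```

View pics/side1.png

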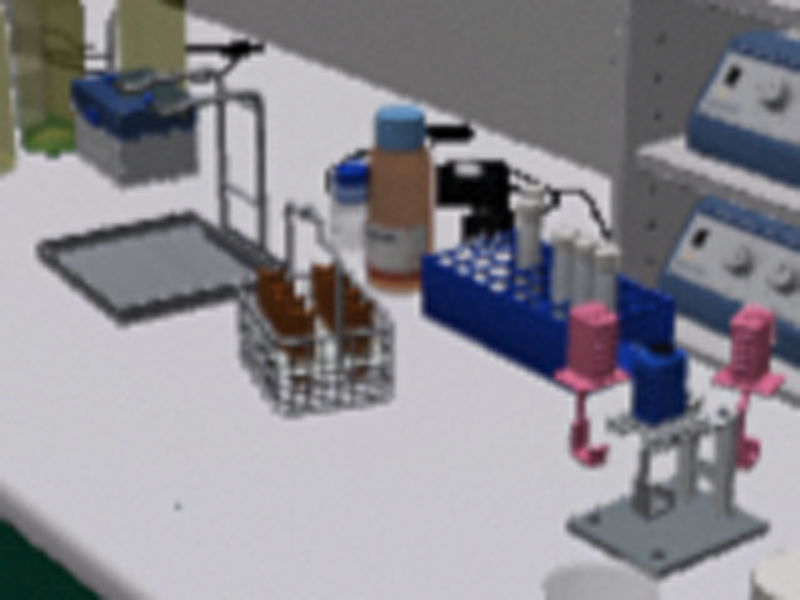

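View pics/top1.png

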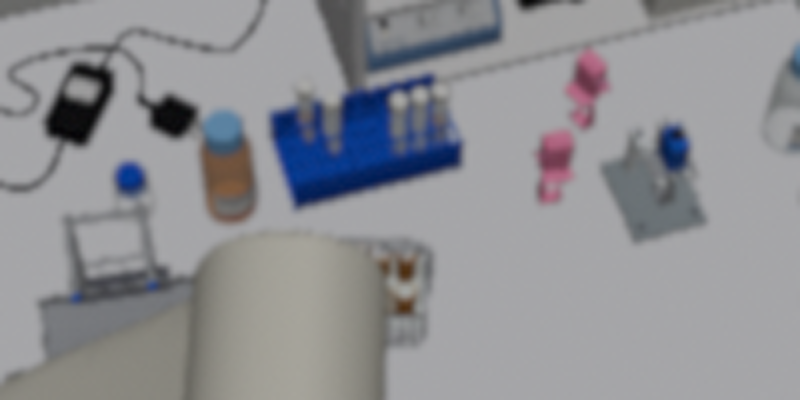

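The crop shows the blue grip at side1 (660,382), sitting on the grey fork above a grey foot. It is the only non-pink hook. Next I'll back-project the points to get axes.

```bash
cat > h.py <<'E'
from workcell import ctrl
import numpy as np,cv2
from scipy.optimize import least_squares
CR={"side":(190,140,5),"top":(165,130,4)}
P={n:ctrl.camera_params(n) for n in CR}
def px(n,u):x,y,s=CR[n];return (np.array(u,float)+.5)/s-.5+[x,y]
def pr(n,X):
    p=P[n];f=192/np.tan(np.radians(p['vfov'])/2);c=np.atleast_2d(X)@p['R'].T+p['t']
    return f*c[:,:2]/c[:,2:]+[p['cx'],p['cy']]
def onz(n,u,z):
    p=P[n];f=192/np.tan(np.radians(p['vfov'])/2)
    d=p['R'].T@np.append((np.array(u)-[p['cx'],p['cy']])/f,1);o=-p['R'].T@p['t']
    return (o+d*(z-o[2])/d[2])
def world(x,y,yaw,L):
    L=np.atleast_2d(np.array(L,float));c,s=np.cos(yaw),np.sin(yaw)
    return L@np.array([[c,s,0],[-s,c,0],[0,0,1]])+[x,y,0]
def fit(obs,g):  # obs: (cam,crop pixel,local xyz)
    r=lambda q:np.concatenate([pr(n,world(*q,l))[0]-px(n,u) for n,u,l in obs])
    s=least_squares(r,g,x_scale=[100,100,1]);return s.x,r(s.x).reshape(-1,2)
E
python3 - <<'E'
from h import *
np.set_printoptions(precision=0,suppress=True)
def q(t,n,u,*zs):
    print(t,n,*[onz(n,px(n,u),z) for z in zs])
for u in[(568,525),(660,572),(768,527)]:q('foot','side',u,10)
for u in[(600,165),(637,240),(705,222)]:q('foot','top',u,10)
q('grip','top',(675,140),143,120);q('grip','side',(660,350),143);q('gripbot','side',(658,412),93)
for u in[(633,140),(662,183)]:q('col','top',u,95)
for u in[(690,410),(725,412)]:q('col','side',u,95)
q('lip','side',(620,425),95)
for u in[(38,247),(122,317),(195,213)]:q('tray','side',u,18)
for u in[(40,300)]:q('tray','top',u,18)
for u in[(75,297),(152,286)]:q('tip','top',u,183)
for u in[(165,105),(125,80)]:q('tip','side',u,183)
for u in[(70,217),(148,207)]:q('upr','top',u,172)
for u in[(222,92),(262,95)]:q('upr','side',u,172)
for u in[(240,300),(290,412),(392,393)]:q('bask','side',u,0,65)
q('eye','side',(305,210),141)
for u in[(430,245),(420,345)]:q('bask','top',u,65)
E
```

```text
foot side [ 523. -289.   10.]
foot side [ 528. -374.   10.]
foot side [ 630. -374.   10.]
foot top [ 631. -281.   10.]
foot top [ 525. -285.   10.]
foot top [ 524. -367.   10.]
grip top [ 559. -324.  143.] [ 572. -333.  120.]
grip side [ 567. -325.  143.]
gripbot side [ 574. -319.   93.]
col top [ 601. -299.   95.]
col top [ 539. -308.   95.]
col side [ 590. -333.   95.]
col side [ 607. -349.   95.]
lip side [ 537. -321.   95.]
tray side [479. 372.  18.]
tray side [456. 190.  18.]
tray side [639. 358.  18.]
tray top [639. 366.  18.]
tip top [534. 328. 183.]
tip top [524. 253. 183.]
tip side [524. 219. 183.]
tip side [534. 299. 183.]
upr top [633. 313. 172.]
upr top [622. 234. 172.]
upr side [601. 249. 172.]
upr side [623. 220. 172.]
bask side [579. 196.   0.] [494.  68.  65.]
bask side [484. -12.   0.] [ 408. -121.   65.]
bask side [569. -33.   0.] [ 485. -140.   65.]
eye side [536.  38. 141.]
bask top [555. -50.  65.]
bask top [442.  -2.  65.]
```

Run:
```python
from workcell import ctrl
import cv2,numpy as np
a=ctrl.get_image("side")[203:258,302:346,::-1]; b=ctrl.get_image("top")[156:194,308:344,::-1]
a=cv2.resize(a,None,fx=9,fy=9,interpolation=cv2.INTER_CUBIC);b=cv2.resize(b,None,fx=11,fy=11,interpolation=cv2.INTER_CUBIC)
c=np.zeros((495,396+396,3),np.uint8);c[:,:396]=a;c[:418,396:]=b
cv2.imwrite("pics/rest.png",c)
```

```text
(no output)
```

View pics/rest.png

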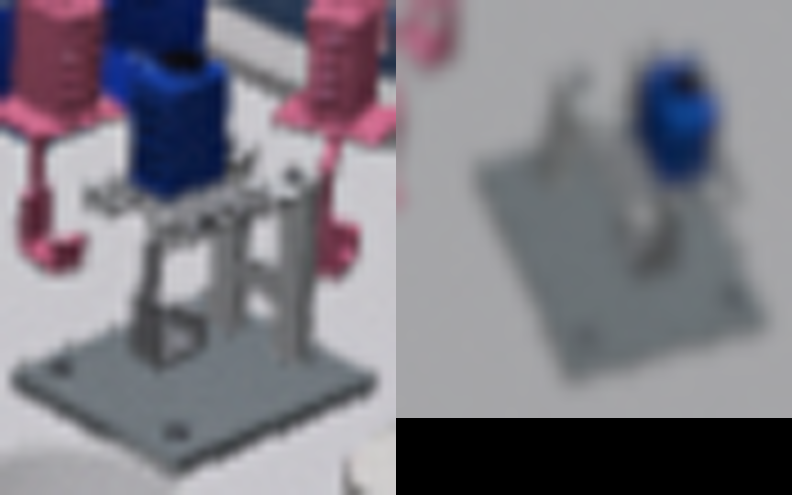

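```bash
cat > f.py <<'E'
from h import *
np.set_printoptions(precision=2,suppress=True)
S=lambda u:("side",(np.array(u)+.5)/9-.5+[302,203]); T=lambda u:("top",(np.array(u)+.5)/11-.5-[36,0]+[308,156])
G=[(S((132,65)),(-17,12,143)),(S((135,185)),(-17,12,93)),(S((226,80)),(17,-12,143)),(S((220,178)),(17,-12,93)),(S((258,345)),(50,0,10))]
F=[(S((12,380)),(-1,1)),(S((178,463)),(-1,-1)),(S((375,380)),(1,-1)),(T((480,162)),(1,1)),(T((570,380)),(-1,1)),(T((765,322)),(-1,-1))]
def r(q):
    return np.concatenate([pr(n,world(*q[:3],l))[0]-u for (n,u),l in G]+[pr(n,world(*q[:3],(q[3]+55*a,45*b,10)))[0]-u for (n,u),(a,b) in F])
s=least_squares(r,[567,-328,0,10],x_scale=[100,100,1,10]);print(s.x);print(r(s.x).reshape(-1,2))
E
python3 f.py
```

```text
[ 565.25 -327.57    0.01   14.39]
[[-0.64  0.38]
 [-1.62  0.57]
 [ 1.38 -1.54]
 [ 1.25  1.1 ]
 [-0.05  0.14]
 [-0.61 -1.  ]
 [-0.49  0.17]
 [ 0.43 -0.46]
 [-0.77  0.  ]
 [ 0.18 -0.25]
 [ 1.02 -0.23]]
```

Hook rest is at about (565, -327.5), with yaw about 0.01. The rest's slot opens toward the robot (-x). Next I'll lift, turn and travel at z = 300.

```bash
python3 -m pendant '{"grip":[1,1,1,1,1,1,1,1,1,1,1,1],"linear":[[0,0,-26],[0,0,-26],[0,0,-26],[-30,-29,0],[-30,-29,0],[-30,-29,0],[-30,-29,0],[-30,-29,0],[-30,-29,0],[-30,-29,0],[-30,-29,0],[-30,-29,0]],"angular":[[0,0,-0.102],[0,0,-0.102],[0,0,-0.102],[0,0,0],[0,0,0],[0,0,0],[0,0,0],[0,0,0],[0,0,0],[0,0,0],[0,0,0],[0,0,0]]}'
```

```text
t: 1.3
ee_pos: [457.9, 335.1, 300.9]
orientation: [-0.005, 3.141, 0.0]
ft_force: [1.0, -0.3, 0.5]
width: 87.7
grasp_force: 0.0
```

```bash
python3 -m pendant '{"grip":[1,1,1,1,1,1,1,1,1,1,1,1],"linear":[[-4,-34,0],[-4,-34,0],[-4,-34,0],[-4,-34,0],[-4,-34,0],[-4,-34,0],[-4,-34,0],[-4,-34,0],[-4,-34,0],[-4,-34,0],[-4,-34,0],[-4,-34,0]],"angular":[[0,0,0],[0,0,0],[0,0,0],[0,0,0],[0,0,0],[0,0,0],[0,0,0],[0,0,0],[0,0,0],[0,0,0],[0,0,0],[0,0,0]]}'
cat >> h.py <<'E'
from scipy.spatial.transform import Rotation as Ro
def go(x,y,z,yaw,t=None):
    """tool shift (axes as they stand) and turn to bring TCP to x,y,z, pointing down, tool x = -local x of given yaw"""
    o=ctrl.get_obs();R=Ro.from_rotvec(o['orientation'])
    c,s=np.cos(yaw),np.sin(yaw);T=Ro.from_matrix(np.array([[-c,-s,0],[-s,c,0],[0,0,-1]]).T.T)
    print('t',round(o['t'],2),'pos',o['ee_pos'].round(1),'lin',R.inv().apply(np.array([x,y,z])-o['ee_pos']).round(1),'ang',(R.inv()*T).as_rotvec().round(3),'F',o['ft_force'].round(1),'w',round(o['width'],1),'g',np.round(o['grasp_force'],1),'q6',o['qpos'].round(2)[[0,5]])
E
python3 -c "from h import *;go(565,-327.5,150,0.01)"
```

```text
t: 2.3
ee_pos: [506.0, -72.8, 300.9]
orientation: [-0.005, 3.141, -0.0]
ft_force: [0.8, -0.5, -0.5]
width: 88.0
grasp_force: 0.0
t 2.3 pos [506.  -72.8 300.9] lin [ -58.2 -254.9  150.9] ang [-0.     0.    -0.007] F [ 0.8 -0.5 -0.5] w 88.0 g 0.0 q6 [-0.17 -1.74]
```

```bash
python3 - <<'E'
from h import *
f=lambda a,b:least_squares(lambda X:np.r_[pr("side",X)[0]-px("side",a),pr("top",X)[0]-px("top",b)],[600,-300,100],x_scale=100)
for a,b in[((592,310),(557,135)),((752,312),(590,60)),((660,352),(675,133))]:
    s=f(a,b);print(s.x.round(),s.fun.round(1))
E
python3 -m pendant '{"grip":[1,1,1,1,1,1,1,1,1,1,1],"linear":[[-6,-25,0],[-6,-25,0],[-6,-25,0],[-6,-25,0],[-6,-25,0],[-6,-25,0],[-6,-25,0],[-6,-25,0],[-6,-25,0],[-4,-30,0],[0,0,0]],"angular":[[0,0,0],[0,0,0],[0,0,0],[0,0,0],[0,0,0],[0,0,0],[0,0,0],[0,0,0],[0,0,0],[0,0,0],[0,0,0]]}'
python3 -c "from h import *;go(565,-327.5,106,0.01)"
```

```text
[ 613. -211.  122.] [ 0.3 -0.2 -0.1  0.4]
[ 700. -283.  121.] [-0.1  0.1  0.  -0.1]
[ 566. -327.  143.] [ 0.2 -0.1 -0.   0.3]
t: 3.22
ee_pos: [565.2, -330.2, 300.3]
orientation: [-0.001, 3.141, -0.003]
ft_force: [0.2, 0.9, -0.6]
width: 88.0
grasp_force: 0.0
t 3.22 pos [ 565.2 -330.2  300.3] lin [  0.3   3.1 194.3] ang [-0.002  0.    -0.009] F [ 0.2  0.9 -0.6] w 88.0 g 0.0 q6 [-0.55 -2.12]
```

```bash
python3 -m pendant '{"grip":[1,1,1,1,1,1,1,1,1,1,1],"linear":[[0,3,25],[0,0,25],[0,0,25],[0,0,25],[0,0,22],[0,0,20],[0,0,16],[0,0,14],[0,0,12],[0,0,10],[0,0,0]],"angular":[[0,0,-0.009],[0,0,0],[0,0,0],[0,0,0],[0,0,0],[0,0,0],[0,0,0],[0,0,0],[0,0,0],[0,0,0],[0,0,0]]}'
python3 - <<'E'
from h import *
go(565,-327.5,106,0.01)
a=ctrl.get_image("side")[185:260,300:360,::-1];b=ctrl.get_image("top")[120:260,165:365,::-1]
cv2.imwrite("pics/a.png",cv2.resize(a,None,fx=8,fy=8,interpolation=cv2.INTER_CUBIC))
cv2.imwrite("pics/b.png",cv2.resize(b,None,fx=4,fy=4,interpolation=cv2.INTER_CUBIC))
E
```

```text
t: 4.13
ee_pos: [564.0, -322.1, 104.7]
orientation: [0.019, -3.139, -0.002]
ft_force: [-0.2, -0.6, -0.6]
width: 88.0
grasp_force: 0.0
t 4.13 pos [ 564.  -322.1  104.7] lin [-1.  -5.4 -1.3] ang [ 0.002 -0.002  0.002] F [-0.2 -0.6 -0.6] w 88.0 g 0.0 q6 [-0.54 -2.12]
```

View pics/b.png

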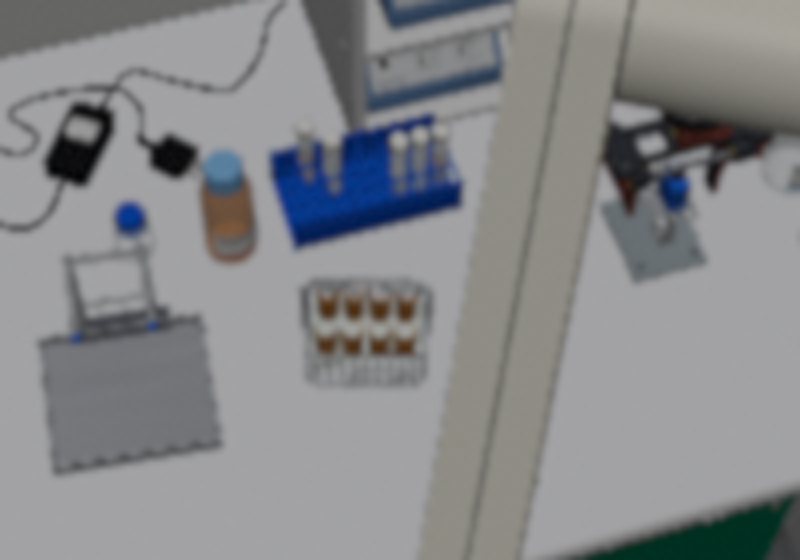

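```bash
cat > g.py <<'E'
from h import *
np.set_printoptions(precision=1,suppress=True)
CR["b"]=(165,120,4);P["b"]=P["top"]
st=[("b",(40,340),(80,90,18)),("b",(55,472),(-80,90,18)),("b",(220,443),(-80,-90,18)),("b",(203,318),(80,-90,18)),
("b",(77,337),(-22,38,181)),("b",(152,325),(-22,-38,181)),("side",(38,247),(-80,90,18)),("side",(122,315),(-80,-90,18)),("side",(195,213),(80,90,18)),
("side",(222,94),(86,38,170)),("side",(262,97),(86,-38,170)),("b",(68,257),(86,38,170)),("b",(148,250),(86,-38,170))]
ba=[("b",(303,287),(50,66,65)),("b",(432,285),(50,-66,65)),("b",(308,383),(-50,66,0)),("b",(425,382),(-50,-66,0)),
("side",(290,412),(-50,-66,0)),("side",(392,393),(50,-66,0)),("side",(243,355),(-50,66,0))]
qs,r=fit(st,[547,280,-.1]);print("stand",qs,np.degrees(qs[2]));print(r)
qb,r=fit(ba,[535,38,-.2]);print("basket",qb,np.degrees(qb[2]));print(r)
E
cat > ov.py <<'E'
from g import *
def draw(n,x,y,w,h,s):
    im=cv2.resize(ctrl.get_image(n)[y:y+h,x:x+w,::-1],None,fx=s,fy=s,interpolation=cv2.INTER_CUBIC)
    def pl(q,L,c,cl=False):
        u=((pr(n,world(*q,L))-[x,y]+.5)*s-.5).round().astype(int);cv2.polylines(im,[u.reshape(-1,1,2)],cl,c,1)
    for z in(0,65):pl(qb,[(50,66,z),(-50,66,z),(-50,-66,z),(50,-66,z)],(0,255,0),True)
    pl(qb,[(0,67,60),(0,67,128),(0,57,128),(0,24,128),(0,14,141),(0,-14,141),(0,-24,128),(0,-67,128),(0,-67,60)],(255,255,0))
    for a in(38,-38):pl(qs,[(-22,a,181),(0,a,164),(86,a,168),(86,a,18)],(0,0,255))
    pl(qs,[(80,90,18),(-80,90,18),(-80,-90,18),(80,-90,18)],(0,0,255),True)
    return im
a=draw("side",194,145,80,80,6);b=draw("top",170,170,106,72,7)
A=draw("side",194,145,80,80,6)
c=np.zeros((600,800,3),np.uint8);a=draw("side",194,150,76,80,5);b=draw("top",172,172,104,70,4);
c[:400,:380]=a;c[:280,384:800]=b
c=c[:400];cv2.imwrite("pics/ov.png",c)
E
python3 g.py;python3 ov.py>/dev/null
python3 -c "from h import *;go(565,-327.5,106,0.01)"
```

```text
stand [549.4 284.9  -0.1] -7.301190103229147
[[ 0.5 -0.3]
 [-0.3 -0.3]
 [ 1.4  0.3]
 [ 0.9 -0.9]
 [ 0.3  0.4]
 [ 0.8  0.6]
 [-0.8 -0.9]
 [-1.5 -0.9]
 [-0.5 -0.4]
 [-0.6 -5. ]
 [-0.8 -1.1]
 [ 0.6 -1. ]
 [-0.8 -1.9]]
basket [537.6  27.4  -0.3] -17.215039713770597
[[ 0.5 -2.7]
 [-1.2 -2.1]
 [-0.8  0.9]
 [ 0.4  1.2]
 [-1.6  1.8]
 [ 2.2  1.8]
 [-2.2 -0.2]]
t 4.48 pos [ 565.4 -323.2  107.6] lin [ 0.5 -4.3  1.6] ang [-0.001  0.001  0.002] F [-0.5  0.3 -0.6] w 87.8 g 0.0 q6 [-0.54 -2.12]
```

View pics/ov.png

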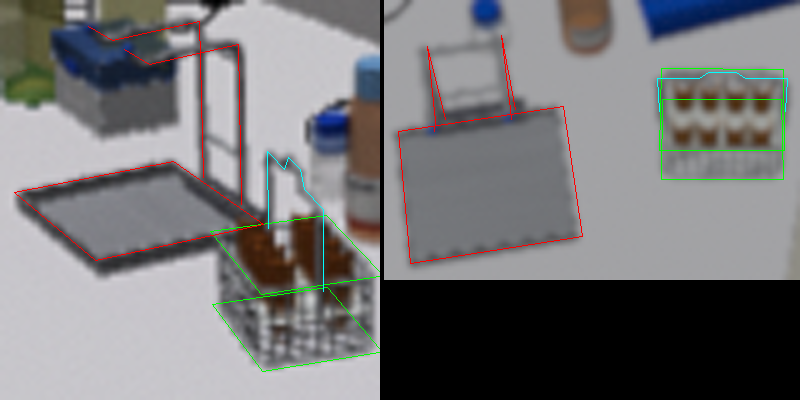

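Run:
```python
from workcell import ctrl
import cv2,numpy as np
a=ctrl.get_image("side")[176:228,232:274,::-1]; b=ctrl.get_image("top")[184:222,236:276,::-1]
a=cv2.resize(a,None,fx=9,fy=9,interpolation=cv2.INTER_CUBIC);b=cv2.resize(b,None,fx=10,fy=10,interpolation=cv2.INTER_CUBIC)
c=np.zeros((468,800,3),np.uint8);c[:,:378]=a;c[:380,400:]=b
c=cv2.convertScaleAbs(c,alpha=1.3,beta=-30)
cv2.imwrite("pics/bas.png",c)
```

```text
(no output)
```

View pics/bas.png

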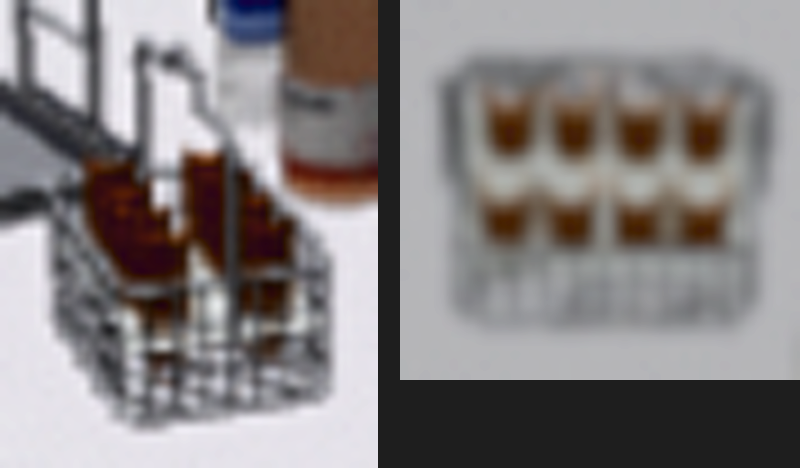

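```bash
cat > k.py <<'E'
from g import *
CR["s2"]=(232,176,9);P["s2"]=P["side"];CR["t2"]=(196,184,10);P["t2"]=P["top"]
ba=[("s2",(143,47),(0,67,128)),("s2",(232,148),(0,-67,128)),("s2",(172,60),(0,0,141)),("s2",(130,422),(-49,-65,0)),("s2",(322,398),(49,-65,0)),
("s2",(118,290),(-49,-65,65)),("s2",(325,262),(49,-65,65)),("s2",(55,200),(-49,65,65)),
("t2",(450,80),(0,67,128)),("t2",(768,86),(0,-67,128)),("t2",(460,322),(-49,65,0)),("t2",(745,322),(-49,-65,0))]
qb,r=fit(ba,[535,38,-.2]);print("basket",qb,np.degrees(qb[2]));print(r)
for n in("s","t"):
    b=[o for o in ba if o[0][0]==n];q,r=fit(b,[535,38,-.2]);print(n,q,np.degrees(q[2]))
for n in("s","b"):
    b=[o for o in st if o[0][0]==n and o[1]!=(222,94)];q,r=fit(b,[535,280,-.2]);print(n,q,np.degrees(q[2]))
E
python3 k.py|sed 1,/baskettt/d; python3 k.py|tail -18
```

```text
[-2.2 -0.2]]
basket [535.4  27.6  -0.3] -19.303171920320036
[[-0.3 -1. ]
 [-0.3 -0.4]
 [ 1.2  0.2]
 [-1.1  1.2]
 [ 1.7  0.5]
 [-0.   0.5]
 [ 1.4  0.4]
 [-1.7 -2. ]
 [-0.5 -0.5]
 [ 0.  -0. ]
 [-0.8  0.3]
 [ 0.7  1.3]]
s [535.6  28.2  -0.3] -19.841196432721713
t [536.6  27.1  -0.3] -18.090186926979523
s [547.3 274.   -0.1] -6.452536670099927
b [548.1 286.9  -0.1] -7.408325457010014
```

```bash
python3 -m pendant '{"grip":[1,1,1],"linear":[[0,-4.5,0],[0,0,0],[0,0,0]],"angular":[[0,0,0],[0,0,0],[0,0,0]]}'
python3 -c "from h import *;go(565,-327.5,106,0.01)"
```

```text
t: 4.83
ee_pos: [565.0, -327.7, 106.8]
orientation: [-0.019, 3.141, -0.0]
ft_force: [0.6, -0.5, 0.4]
width: 87.7
grasp_force: 0.0
t 4.83 pos [ 565.  -327.7  106.8] lin [0.  0.2 0.8] ang [-0.     0.     0.002] F [ 0.6 -0.5  0.4] w 87.7 g 0.0 q6 [-0.54 -2.13]
```

```bash
python3 -m pendant '{"grip":[-1,-1,-1,-1,-1,-1,-1,-1,-1,-1],"linear":[[0,0,0],[0,0,0],[0,0,0],[0,0,0],[0,0,0],[0,0,0],[0,0,0],[0,0,0],[0,0,0],[0,0,0]],"angular":[[0,0,0],[0,0,0],[0,0,0],[0,0,0],[0,0,0],[0,0,0],[0,0,0],[0,0,0],[0,0,0],[0,0,0]]}'
python3 -c "from h import *;go(565,-327.5,106,0.01)"
```

```text
t: 5.67
ee_pos: [565.0, -327.4, 106.7]
orientation: [0.019, -3.142, 0.0]
ft_force: [-0.1, -0.8, -0.3]
width: 24.5
grasp_force: 0.0
t 5.67 pos [ 565.  -327.4  106.7] lin [-0.  -0.1  0.7] ang [-0.    -0.     0.002] F [-0.1 -0.8 -0.3] w 24.5 g 0.0 q6 [-0.54 -2.13]
```

```bash
python3 -m pendant '{"grip":[-1,-1,-1,-1,-1,-1,-1],"linear":[[0,0,0],[0,0,0],[0,0,-4],[0,0,-5],[0,0,-5],[0,0,0],[0,0,0]],"angular":[[0,0,0],[0,0,0],[0,0,0],[0,0,0],[0,0,0],[0,0,0],[0,0,0]]}'
python3 -c "from h import *;go(565,-327.5,120,0.01)"
```

```text
t: 6.25
ee_pos: [565.3, -327.5, 121.3]
orientation: [-0.019, 3.141, -0.001]
ft_force: [0.2, -0.2, -1.8]
width: 23.7
grasp_force: 30.0
t 6.25 pos [ 565.3 -327.5  121.3] lin [0.3 0.  1.3] ang [-0.001  0.001  0.002] F [ 0.2 -0.2 -1.8] w 23.7 g 30.0 q6 [-0.54 -2.13]
```

```bash
python3 -m pendant '{"grip":[-1,-1,-1,-1,-1,-1,-1,-1,-1,-1,-1],"linear":[[8,0,0],[14,0,0],[16,0,0],[18,0,0],[20,0,0],[20,0,-10],[0,0,-20],[0,0,-20],[0,0,-20],[0,0,-11],[0,0,0]],"angular":[[0,0,0],[0,0,0],[0,0,0],[0,0,0],[0,0,0],[0,0,0],[0,0,0],[0,0,0],[0,0,0],[0,0,0],[0,0,0]]}'
python3 -c "from h import *
yaw=np.radians(-19)
for d in(70,):go(536-d*np.cos(yaw),27.5-d*np.sin(yaw),202,yaw)"
```

```text
t: 7.17
ee_pos: [469.7, -329.4, 204.0]
orientation: [-0.019, 3.138, -0.004]
ft_force: [0.5, -0.5, -1.3]
width: 24.0
grasp_force: 30.0
t 7.17 pos [ 469.7 -329.4  204. ] lin [ -4.7 379.7   1.1] ang [-0.002  0.004  0.344] F [ 0.5 -0.5 -1.3] w 24.0 g 30.0 q6 [-0.63 -2.22]
```

```bash
python3 -m pendant '{"grip":[-1,-1,-1,-1,-1,-1,-1,-1,-1,-1,-1,-1],"linear":[[0,15,0],[0,25,0],[0,35,0],[0,38,0],[0,38,0],[0,38,0],[0,38,0],[0,38,0],[0,38,0],[0,35,0],[0,25,0],[-5,17,0]],"angular":[[0,0,0],[0,0,0],[0,0,0],[0,0,0],[0,0,0],[0,0,0],[0,0,0],[0,0,0],[0,0,0],[0,0,0],[0,0,0],[0,0,0]]}' >/dev/null
python3 -m pendant '{"grip":[-1,-1,-1,-1,-1,-1,-1],"linear":[[0,0,0],[0,0,0],[0,0,0],[0,0,0],[0,0,0],[0,0,0],[0,0,0]],"angular":[[0,0,0.07],[0,0,0.09],[0,0,0.09],[0,0,0.09],[0,0,0],[0,0,0],[0,0,0]]}'
python3 -c "from h import *
yaw=np.radians(-19)
for d in(0,):go(536-d*np.cos(yaw),27.5-d*np.sin(yaw),202,yaw)
a=ctrl.get_image('side')[165:225,225:285,::-1];b=ctrl.get_image('top')[160:220,225:285,::-1]
cv2.imwrite('pics/pre.png',cv2.resize(np.hstack([a,b]),None,fx=6.6,fy=6.6,interpolation=cv2.INTER_CUBIC))"
```

```text
t: 8.75
ee_pos: [468.5, 51.7, 200.9]
orientation: [-0.508, -3.099, 0.001]
ft_force: [-0.8, 0.7, -1.5]
width: 23.9
grasp_force: 30.0
t 8.75 pos [468.5  51.7 200.9] lin [-71.7  -1.4  -1.2] ang [-0.001 -0.001  0.007] F [-0.8  0.7 -1.5] w 23.9 g 30.0 q6 [ 0.08 -1.16]
```

```bash
python3 -m pendant '{"grip":[-1,-1,-1,-1,-1,-1,-1,-1],"linear":[[-8,-1,1],[-12,0,0],[-12,0,0],[-10,0,0],[-6,0,0],[-3,0,0],[0,0,0],[0,0,0]],"angular":[[0,0,0.006],[0,0,0],[0,0,0],[0,0,0],[0,0,0],[0,0,0],[0,0,0],[0,0,0]]}'
python3 -m pendant '{"grip":[-1,-1,-1,-1,-1,-1,-1],"linear":[[-5,0,0],[-5,0,0],[-5,0,0],[-5,0,0],[0,0,0],[0,0,0],[0,0,0]],"angular":[[0,0,0],[0,0,0],[0,0,0],[0,0,0],[0,0,0],[0,0,0],[0,0,0]]}'
python3 -c "from h import *
yaw=np.radians(-19)
for d in(0,):go(536-d*np.cos(yaw),27.5-d*np.sin(yaw),202,yaw)
a=ctrl.get_image('side')[165:225,225:285,::-1];b=ctrl.get_image('top')[160:220,225:285,::-1]
cv2.imwrite('pics/in.png',cv2.resize(np.hstack([a,b]),None,fx=6.6,fy=6.6,interpolation=cv2.INTER_CUBIC))"
```

```text
t: 9.52
ee_pos: [517.0, 33.8, 200.4]
orientation: [-0.522, -3.097, 0.0]
ft_force: [-0.1, 1.2, -1.1]
width: 24.1
grasp_force: 30.0
t: 10.1
ee_pos: [535.9, 27.3, 200.6]
orientation: [-0.522, -3.098, 0.0]
ft_force: [0.4, 0.0, -1.7]
width: 24.0
grasp_force: 30.0
t 10.1 pos [535.9  27.3 200.6] lin [-0.   0.2 -1.4] ang [-0.    -0.    -0.002] F [ 0.4  0.  -1.7] w 24.0 g 30.0 q6 [ 0.03 -1.21]
```

View pics/in.png

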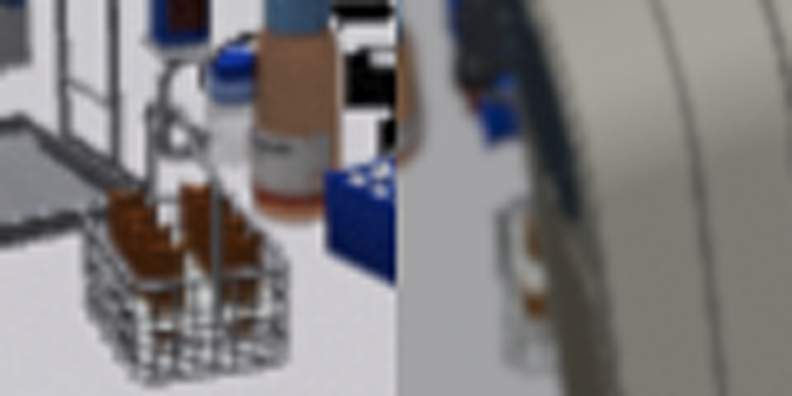

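The side view shows the hook's U at (180,130) under the bail's eye, with no contact force. Next: raise and check the weight.

```bash
python3 -m pendant '{"grip":[-1,-1,-1,-1,-1,-1,-1,-1,-1],"linear":[[0,0,-4],[0,0,-4],[0,0,-4],[0,0,-3],[0,0,-3],[0,0,-3],[0,0,-3],[0,0,0],[0,0,0]],"angular":[[0,0,0],[0,0,0],[0,0,0],[0,0,0],[0,0,0],[0,0,0],[0,0,0],[0,0,0],[0,0,0]]}'
```

```text
t: 10.95
ee_pos: [536.0, 27.3, 224.6]
orientation: [-0.522, -3.098, 0.0]
ft_force: [0.3, -0.4, -6.1]
width: 23.6
grasp_force: 30.0
```

```bash
python3 -m pendant '{"grip":[-1,-1,-1,-1,-1,-1,-1,-1,-1,-1,-1,-1],"linear":[[0,0,-4],[0,0,-6],[0,0,-8],[0,0,-8],[0,0,-8],[0,0,-8],[1,0,-8],[3,0,-5],[5,0,-3],[8,0,-1],[10,0,0],[10,0,0]],"angular":[[0,0,0],[0,0,0],[0,0,0],[0,0,0],[0,0,0],[0,0,0],[0,0,0],[0,0,0],[0,0,0],[0,0,0],[0,0,0],[0,0,0]]}' >/dev/null
python3 -m pendant '{"grip":[-1,-1,-1,-1,-1,-1,-1,-1,-1,-1,-1,-1],"linear":[[10,0,0],[10,0,0],[10,0,0],[10,0,0],[10,0,0],[8,0,0],[6,0,0],[4,0,0],[2,0,0],[1,0,0],[0,0,0],[0,0,0]],"angular":[[0,0,0],[0,0,0],[0,0,0],[0,0,0],[0,0,0],[0,0,0],[0,0,0],[0,0,-0.03],[0,0,-0.06],[0,0,-0.06],[0,0,-0.04],[0,0,-0.014]]}'
python3 -c "from h import *
yaw=np.radians(-7.3)
for d in(150,):go(548.5-d*np.cos(yaw),285.5-d*np.sin(yaw),284,yaw)"
```

```text
t: 12.95
ee_pos: [433.8, 62.7, 283.8]
orientation: [0.201, 3.135, 0.0]
ft_force: [0.2, 0.6, -5.7]
width: 23.9
grasp_force: 30.0
t 12.95 pos [433.8  62.7 283.8] lin [ 6.470e+01  2.355e+02 -2.000e-01] ang [ 0.     0.    -0.001] F [ 0.2  0.6 -5.7] w 23.9 g 30.0 q6 [ 0.12 -1.33]
```

```bash
python3 -m pendant '{"grip":[-1,-1,-1,-1,-1,-1,-1,-1,-1,-1,-1,-1],"linear":[[1,3,0],[1.5,6,0],[2.5,9,0],[3,12,0],[4,14,0],[4,14,0],[4,14,0],[4,14,0],[4,14,0],[4,14,0],[4,14,0],[4,14,0]],"angular":[[0,0,0],[0,0,0],[0,0,0],[0,0,0],[0,0,0],[0,0,0],[0,0,0],[0,0,0],[0,0,0],[0,0,0],[0,0,0],[0,0,0]]}' >/dev/null
python3 -m pendant '{"grip":[-1,-1,-1,-1,-1,-1,-1,-1,-1,-1,-1,-1],"linear":[[4,14,0],[4,14,0],[4,14,0],[4,13,0],[3,12,0],[2.5,10,0],[2,7.5,0],[1.5,5,0],[1,3,0],[0.5,1,0],[0,0,0],[0,0,0]],"angular":[[0,0,0],[0,0,0],[0,0,0],[0,0,0],[0,0,0],[0,0,0],[0,0,0],[0,0,0],[0,0,0],[0,0,0],[0,0,0],[0,0,0]]}'
cat > chk.py <<'E'
from h import *
import sys
yaw=np.radians(-7.3);d=float(sys.argv[1]);z=float(sys.argv[2])
go(548.5-d*np.cos(yaw),285.5-d*np.sin(yaw),z,yaw)
E
python3 chk.py 0 284
python3 - <<'E'
from h import *
a=ctrl.get_image('side')[130:230,175:275,::-1];b=ctrl.get_image('top')[180:260,140:240,::-1]
cv2.imwrite('pics/pre2.png',np.hstack([cv2.resize(a,(400,400),interpolation=cv2.INTER_CUBIC),cv2.resize(b,(400,400),interpolation=cv2.INTER_CUBIC)]))
# eye/shoulder ends predicted, with hook TCP at stand
o=ctrl.get_obs();x,y,_=o['ee_pos']
for l in[(0,67,128),(0,-67,128),(0,0,141)]:
    X=world(x,y,np.radians(-7.3),(l[0],l[1],l[2]+o['ee_pos'][2]-216.7));print(l,((pr('side',X)[0]-[175,130])*4).round())
E
```

```text
t: 14.95
ee_pos: [398.6, 304.3, 283.6]
orientation: [-0.204, -3.135, 0.001]
ft_force: [-0.1, -1.0, -6.1]
width: 23.7
grasp_force: 30.0
t 14.95 pos [398.6 304.3 283.6] lin [-151.1    0.8   -0.4] ang [-0.    -0.    -0.003] F [-0.1 -1.  -6.1] w 23.7 g 30.0 q6 [ 0.63 -0.81]
(0, 67, 128) [22. 98.]
(0, -67, 128) [ 68. 132.]
(0, 0, 141) [ 43. 102.]
```

View pics/pre2.png

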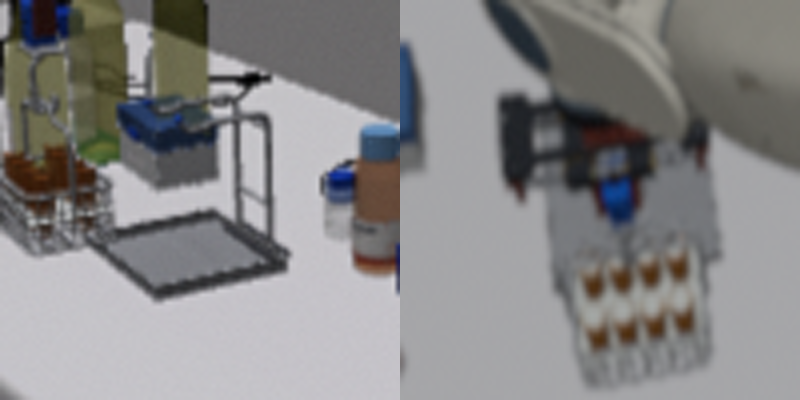

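The picture shows the basket hanging level on the hook, left of the tray: bail upright at (70,130) where predicted, prongs at (235,100). Next: slide in along the stand's +x at this height, with shoulders above the tips and vials below the bars.

```bash
python3 -m pendant '{"grip":[-1,-1,-1,-1,-1,-1,-1,-1,-1,-1,-1,-1],"linear":[[-2,1,0],[-4,0,0],[-6,0,0],[-8,0,0],[-9,0,0],[-9,0,0],[-9,0,0],[-9,0,0],[-9,0,0],[-9,0,0],[-8,0,0],[-6,0,0]],"angular":[[0,0,-0.003],[0,0,0],[0,0,0],[0,0,0],[0,0,0],[0,0,0],[0,0,0],[0,0,0],[0,0,0],[0,0,0],[0,0,0],[0,0,0]]}'
python3 chk.py 0 284
python3 -m pendant '{"grip":[-1,-1,-1,-1,-1,-1,-1,-1,-1,-1,-1,-1],"linear":[[-6,0,0],[-6,0,0],[-6,0,0],[-6,0,0],[-6,0,0],[-6,0,0],[-6,0,0],[-6,0,0],[-5,0,0],[-3,0,0],[-2,0,0],[0,0,0]],"angular":[[0,0,0],[0,0,0],[0,0,0],[0,0,0],[0,0,0],[0,0,0],[0,0,0],[0,0,0],[0,0,0],[0,0,0],[0,0,0],[0,0,0]]}'
python3 chk.py 0 284
```

```text
t: 16.05
ee_pos: [487.0, 294.4, 283.6]
orientation: [-0.199, -3.135, 0.0]
ft_force: [-0.1, -0.1, -5.3]
width: 23.7
grasp_force: 30.0
t 16.05 pos [487.  294.4 283.6] lin [-62.2  -1.   -0.5] ang [-0. -0.  0.] F [-0.1 -0.1 -5.3] w 23.7 g 30.0 q6 [ 0.52 -0.92]
t: 17.05
ee_pos: [543.9, 287.2, 283.6]
orientation: [0.199, 3.135, 0.0]
ft_force: [0.2, 0.1, -6.4]
width: 23.8
grasp_force: 30.0
t 17.05 pos [543.9 287.2 283.6] lin [-4.8 -1.1 -0.4] ang [0. 0. 0.] F [ 0.2  0.1 -6.4] w 23.8 g 30.0 q6 [ 0.47 -0.98]
```

```bash
python3 -m pendant '{"grip":[-1,-1,-1,-1,-1,-1,-1,-1,-1,-1],"linear":[[-3,-1,0],[-2,0,0],[0,0,3],[0,0,4],[0,0,4],[0,0,4],[0,0,3],[0,0,2],[0,0,0],[0,0,0]],"angular":[[0,0,0],[0,0,0],[0,0,0],[0,0,0],[0,0,0],[0,0,0],[0,0,0],[0,0,0],[0,0,0],[0,0,0]]}'
python3 -m pendant '{"grip":[-1,-1,-1,-1,-1,-1],"linear":[[0,0,3],[0,0,3],[0,0,2],[0,0,0],[0,0,0],[0,0,0]],"angular":[[0,0,0],[0,0,0],[0,0,0],[0,0,0],[0,0,0],[0,0,0]]}'
python3 chk.py 0 251
python3 -c "
from h import *
a=ctrl.get_image('side');np.save('s_now.npy',a)
# edges of the vials' amber: centroid in the side view versus predicted
hsv=cv2.cvtColor(a[150:240,175:290],cv2.COLOR_RGB2HSV);m=cv2.inRange(hsv,(3,140,40),(14,255,170));n,l,s,c=cv2.connectedComponentsWithStats(cv2.dilate(m,np.ones((3,3))))
print([(s[i][4],(c[i]+[175,150]).round(1)) for i in range(1,n) if s[i][4]>30])
for z in(43,36,67):print(z,pr('side',world(548.5,285.5,-.1274,(0,0,60+z)))[0].round(1))"
```

```text
t: 17.88
ee_pos: [548.3, 285.6, 263.5]
orientation: [-0.199, -3.135, 0.0]
ft_force: [0.4, 0.9, -5.1]
width: 23.7
grasp_force: 30.0
t: 18.38
ee_pos: [548.7, 285.7, 256.2]
orientation: [0.199, 3.134, 0.001]
ft_force: [-0.0, 0.3, -1.1]
width: 23.6
grasp_force: 30.0
t 18.38 pos [548.7 285.7 256.2] lin [ 0.1 -0.2  5.2] ang [0.001 0.001 0.001] F [-0.   0.3 -1.1] w 23.6 g 30.0 q6 [ 0.46 -0.98]
[(np.int32(217), array([219.2, 171.6])), (np.int32(43), array([268.1, 195.2]))]
43 [219.8 173.2]
36 [219.9 174.7]
67 [219.6 168. ]
```

Weight has gone over to the prongs. Next: drop the hook clear of the eye and back out.

```bash
python3 -m pendant '{"grip":[-1,-1,-1,-1,-1,-1,-1],"linear":[[0,0,3],[0,0,4],[0,0,4],[0,0,2],[0,0,0],[0,0,0],[0,0,0]],"angular":[[0,0,0],[0,0,0],[0,0,0],[0,0,0],[0,0,0],[0,0,0],[0,0,0]]}'
python3 -m pendant '{"grip":[-1,-1,-1,-1,-1,-1,-1,-1],"linear":[[3,0,0],[4,0,0],[4,0,0],[4,0,0],[4,0,0],[4,0,0],[0,0,0],[0,0,0]],"angular":[[0,0,0],[0,0,0],[0,0,0],[0,0,0],[0,0,0],[0,0,0],[0,0,0],[0,0,0]]}'
python3 chk.py 150 243
```

```text
t: 19.02
ee_pos: [548.4, 285.6, 242.7]
orientation: [0.199, 3.135, 0.0]
ft_force: [0.0, 1.5, -0.3]
width: 24.0
grasp_force: 30.0
t: 19.68
ee_pos: [525.4, 288.6, 242.9]
orientation: [0.199, 3.135, 0.0]
ft_force: [0.6, -0.5, -0.4]
width: 23.7
grasp_force: 30.0
t 19.68 pos [525.4 288.6 242.9] lin [126.7  -0.   -0.2] ang [0.    0.    0.001] F [ 0.6 -0.5 -0.4] w 23.7 g 30.0 q6 [ 0.48 -0.96]
```

```bash
python3 -m pendant '{"grip":[-1,-1,-1,-1,-1,-1,-1,-1,-1,-1,-1],"linear":[[6,0,0],[10,0,0],[14,0,0],[18,0,0],[18,0,0],[14,0,0],[6,0,0],[0,0,0],[0,0,0],[0,0,0],[0,0,0]],"angular":[[0,0,0],[0,0,0],[0,0,0],[0,0,0],[0,0,0],[0,0,0],[0,0,0],[0,0,-0.07],[0,0,-0.067],[0,0,0],[0,0,0]]}'
python3 -c "from h import *;go(470,-327.4,121,0.01)
a=ctrl.get_image('side')
hsv=cv2.cvtColor(a[150:240,175:290],cv2.COLOR_RGB2HSV);m=cv2.inRange(hsv,(3,140,40),(14,255,170));n,l,s,c=cv2.connectedComponentsWithStats(cv2.dilate(m,np.ones((3,3))))
print([(s[i][4],(c[i]+[175,150]).round(1)) for i in range(1,n) if s[i][4]>30])"
```

```text
t: 20.6
ee_pos: [440.2, 299.5, 242.8]
orientation: [-0.013, 3.141, 0.0]
ft_force: [-0.5, 0.1, -1.0]
width: 23.8
grasp_force: 30.0
t 20.6 pos [440.2 299.5 242.8] lin [ -24.5 -627.2  121.7] ang [ 0.     0.    -0.002] F [-0.5  0.1 -1. ] w 23.8 g 30.0 q6 [ 0.58 -1.  ]
[(np.int32(233), array([219.8, 171.9])), (np.int32(40), array([269. , 195.4]))]
```

The basket hung unmoved after the hook withdrew. Back to the rest.

```bash
python3 -m pendant '{"grip":[-1,-1,-1,-1,-1,-1,-1,-1,-1,-1,-1,-1],"linear":[[-1,-12,0],[-1,-25,0],[-1,-30,0],[-1,-30,0],[-1,-30,0],[-1,-30,0],[-1,-30,0],[-1,-30,0],[-1,-30,0],[-1,-30,0],[-1,-30,0],[-1,-30,0]],"angular":[[0,0,0],[0,0,0],[0,0,0],[0,0,0],[0,0,0],[0,0,0],[0,0,0],[0,0,0],[0,0,0],[0,0,0],[0,0,0],[0,0,0]]}' >/dev/null
python3 -m pendant '{"grip":[-1,-1,-1,-1,-1,-1,-1,-1,-1,-1,-1,-1],"linear":[[-1,-30,0],[-1,-30,0],[-1,-30,0],[-1,-30,0],[-1,-30,0],[-1,-30,0],[-1,-30,0],[-1,-30,0],[-1,-25,0],[-1,-16,0],[0,-8,0],[0,0,0]],"angular":[[0,0,0],[0,0,0],[0,0,0],[0,0,0],[0,0,0],[0,0,0],[0,0,0],[0,0,0],[0,0,0],[0,0,0],[0,0,0],[0,0,0]]}' >/dev/null
python3 -m pendant '{"grip":[-1,-1],"linear":[[0,0,0],[0,0,0]],"angular":[[0,0,0],[0,0,0]]}'
python3 -c "from h import *;go(470,-327.4,121,0.01)"
```

```text
t: 22.82
ee_pos: [468.3, -325.2, 242.5]
orientation: [0.017, -3.141, -0.001]
ft_force: [-0.1, 0.1, -1.0]
width: 23.9
grasp_force: 30.0
t 22.82 pos [ 468.3 -325.2  242.5] lin [ -1.7  -2.4 121.5] ang [ 0.001 -0.001  0.001] F [-0.1  0.1 -1. ] w 23.9 g 30.0 q6 [-0.63 -2.21]
```

```bash
python3 -m pendant '{"grip":[-1,-1,-1,-1,-1,-1,-1,-1,-1,-1],"linear":[[-1,-2,10],[0,0,20],[0,0,20],[0,0,20],[0,0,20],[0,0,15],[0,0,10],[0,0,6],[0,0,0],[0,0,0]],"angular":[[0,0,0],[0,0,0],[0,0,0],[0,0,0],[0,0,0],[0,0,0],[0,0,0],[0,0,0],[0,0,0],[0,0,0]]}'
python3 -c "from h import *;go(565.2,-327.4,121,0.01);go(565.2,-327.4,121,0.01)"
```

```text
t: 23.65
ee_pos: [469.9, -328.2, 121.9]
orientation: [-0.017, 3.141, -0.0]
ft_force: [-0.3, -0.0, -1.1]
width: 23.8
grasp_force: 30.0
t 23.65 pos [ 469.9 -328.2  121.9] lin [-95.3  -0.2   0.9] ang [-0.     0.     0.001] F [-0.3 -0.  -1.1] w 23.8 g 30.0 q6 [-0.63 -2.21]
t 23.65 pos [ 469.9 -328.2  121.9] lin [-95.3  -0.2   0.9] ang [-0.     0.     0.001] F [-0.3 -0.  -1.1] w 23.8 g 30.0 q6 [-0.63 -2.21]
```

```bash
python3 -m pendant '{"grip":[-1,-1,-1,-1,-1,-1,-1,-1,-1,-1,-1,-1],"linear":[[-6,0,0],[-10,0,0],[-12,0,0],[-12,0,0],[-12,0,0],[-12,0,0],[-10,0,0],[-8,0,0],[-7,0,0],[-4,0,0],[0,0,0],[0,0,0]],"angular":[[0,0,0],[0,0,0],[0,0,0],[0,0,0],[0,0,0],[0,0,0],[0,0,0],[0,0,0],[0,0,0],[0,0,0],[0,0,0],[0,0,0]]}'
python3 -c "from h import *;go(565.2,-327.4,106.7,0.01)"
```

```text
t: 24.65
ee_pos: [562.4, -327.3, 121.5]
orientation: [0.016, -3.141, -0.0]
ft_force: [-0.5, 0.7, -0.8]
width: 23.7
grasp_force: 30.0
t 24.65 pos [ 562.4 -327.3  121.5] lin [-2.8 -0.2 14.8] ang [ 0.    -0.001  0.   ] F [-0.5  0.7 -0.8] w 23.7 g 30.0 q6 [-0.55 -2.13]
```

```bash
python3 -m pendant '{"grip":[-1,-1,-1,-1,-1,-1,-1,-1],"linear":[[-2.8,0,0],[0,0,2],[0,0,4],[0,0,4],[0,0,3],[0,0,0],[0,0,0],[0,0,0]],"angular":[[0,0,0],[0,0,0],[0,0,0],[0,0,0],[0,0,0],[0,0,0],[0,0,0],[0,0,0]]}'
python3 -c "from h import *;go(565.2,-327.4,106.7,0.01)"
```

```text
t: 25.32
ee_pos: [565.4, -327.4, 108.6]
orientation: [0.016, -3.141, -0.0]
ft_force: [0.2, 0.7, -1.5]
width: 23.6
grasp_force: 30.0
t 25.32 pos [ 565.4 -327.4  108.6] lin [0.2 0.  1.9] ang [ 0. -0.  0.] F [ 0.2  0.7 -1.5] w 23.6 g 30.0 q6 [-0.54 -2.12]
```

```bash
python3 -m pendant '{"grip":[-1,-1,-1,-1,-1],"linear":[[0,0,1],[0,0,1],[0,0,0],[0,0,0],[0,0,0]],"angular":[[0,0,0],[0,0,0],[0,0,0],[0,0,0],[0,0,0]]}'
python3 -c "from h import *;go(565.2,-327.4,106.7,0.01)"
```

```text
t: 25.73
ee_pos: [565.4, -327.4, 106.7]
orientation: [-0.016, 3.142, -0.0]
ft_force: [0.1, 0.3, -0.9]
width: 23.8
grasp_force: 30.0
t 25.73 pos [ 565.4 -327.4  106.7] lin [ 0.2 -0.   0. ] ang [-0.  0.  0.] F [ 0.1  0.3 -0.9] w 23.8 g 30.0 q6 [-0.54 -2.12]
```

```bash
python3 -m pendant '{"grip":[-1,-1,-1,-1],"linear":[[0,0,1],[0,0,0],[0,0,0],[0,0,0]],"angular":[[0,0,0],[0,0,0],[0,0,0],[0,0,0]]}'
```

```text
t: 26.07
ee_pos: [565.5, -327.3, 106.7]
orientation: [-0.016, 3.141, -0.0]
ft_force: [-2.3, 1.3, 6.9]
width: 23.7
grasp_force: 30.0
```

Seated: contact force is 7 N up, at the original grasp height. Release and rise.

```bash
python3 -m pendant '{"grip":[-0.3,0,0.5,1,1,1,1,1,1,1],"linear":[[0,0,0],[0,0,0],[0,0,0],[0,0,0],[0,0,0],[0,0,0],[0,0,0],[0,0,0],[0,0,0],[0,0,0]],"angular":[[0,0,0],[0,0,0],[0,0,0],[0,0,0],[0,0,0],[0,0,0],[0,0,0],[0,0,0],[0,0,0],[0,0,0]]}'
python3 -m pendant '{"grip":[1,1,1,1,1,1,1,1,1,1,1,1],"linear":[[0,0,-5],[0,0,-10],[0,0,-15],[0,0,-20],[0,0,-25],[0,0,-25],[0,0,-25],[0,0,-25],[0,0,-25],[0,0,-15],[0,0,0],[0,0,0]],"angular":[[0,0,0],[0,0,0],[0,0,0],[0,0,0],[0,0,0],[0,0,0],[0,0,0],[0,0,0],[0,0,0],[0,0,0],[0,0,0],[0,0,0]]}'
python3 - <<'E'
from h import *
new=ctrl.get_image("side").astype(int)[203:258,302:346]
old=cv2.imread("pics/rest.png")[:,:396,::-1];old=cv2.resize(old,(44,55),interpolation=cv2.INTER_AREA).astype(int)
d=abs(new-old).max(2);print("rest diff mean",d.mean().round(1),"n>60",(d>60).sum())
def blue(a):
    m=cv2.inRange(cv2.cvtColor(a.astype(np.uint8),cv2.COLOR_RGB2HSV),(108,150,40),(125,255,255));m[:, :12]=0;m[:, 30:]=0;m[24:]=m[24:];ys,xs=np.nonzero(m[5:23]);return len(xs),xs.mean().round(2),ys.mean().round(2)
print(blue(old),blue(new))
a=ctrl.get_image('side')
hsv=cv2.cvtColor(a[150:240,175:290],cv2.COLOR_RGB2HSV);m=cv2.inRange(hsv,(3,140,40),(14,255,170));n,l,s,c=cv2.connectedComponentsWithStats(cv2.dilate(m,np.ones((3,3))))
print([(s[i][4],(c[i]+[175,150]).round(1)) for i in range(1,n) if s[i][4]>30])
# whole-bench change against first view, right of the basket
i0=cv2.imread("pics/side0.png")[:,:,::-1];i0=cv2.resize(i0,(512,384),interpolation=cv2.INTER_AREA).astype(int)
D=(abs(a.astype(int)-i0).max(2)>60).astype(np.uint8);n,l,s,c=cv2.connectedComponentsWithStats(D)
print([s[i].tolist() for i in range(1,n) if s[i][4]>15 and s[i][0]>150])
E
```

```text
t: 26.9
ee_pos: [565.5, -327.4, 105.7]
orientation: [0.016, -3.142, -0.0]
ft_force: [0.5, 0.3, -0.7]
width: 86.2
grasp_force: 0.0
t: 27.9
ee_pos: [565.7, -327.5, 297.1]
orientation: [-0.016, 3.139, -0.002]
ft_force: [-0.1, 0.1, -0.5]
width: 87.5
grasp_force: 0.0
rest diff mean 3.0 n>60 0
(162, np.float64(18.53), np.float64(7.19)) (162, np.float64(18.59), np.float64(7.1))
[(np.int32(218), array([219.2, 171.5])), (np.int32(41), array([268.9, 195.4]))]
[[155, 15, 21, 3, 49], [285, 35, 7, 5, 18], [157, 36, 9, 3, 20], [242, 44, 33, 19, 242], [155, 46, 12, 6, 37], [279, 58, 71, 23, 548], [271, 60, 6, 6, 20], [324, 88, 17, 7, 29], [315, 102, 26, 6, 109], [299, 110, 56, 60, 1444], [205, 167, 29, 19, 355], [238, 181, 31, 42, 715]]
```

Run:
```python
from h import *
V=[(x,y,z) for x in(-25,25) for y in np.linspace(-48,48,4) for z in (72,)]
def cen(a,x,y,w,h):
    m=cv2.inRange(cv2.cvtColor(a[y:y+h,x:x+w],cv2.COLOR_RGB2HSV),(3,140,40),(14,255,190));m[:, :]=m;M=cv2.moments(m,True);return np.array([M['m10']/M['m00']+x,M['m01']/M['m00']+y]),M['m00']
b0=cv2.imread("pics/b.png")[:,:,::-1];b0=cv2.resize(b0,(200,140),interpolation=cv2.INTER_AREA)
c0,n0=cen(np.ascontiguousarray(b0),72,68,40,25);c0=c0+[165,120]
p0=pr("top",world(535.4,27.6,-.33,V)).mean(0)
t=ctrl.get_image("top");c1,n1=cen(t,165,170,60,75)
print(c0,n0,c1,n1)
for dx in(-12,-4,0,4,12):
    print(dx,(pr("top",world(549+dx,285.5,-.127,np.array(V)+[0,0,43])).mean(0)+c0-p0).round(1))
for n in range(1):
    np.set_printoptions(suppress=True);print(pr("top",world(549,285.5,-.127,[(-22,38,181),(-22,-38,181),(0,67,171),(0,-67,171)])).round(1))
```

```text
[256.65384615 200.80769231] 26.0 [195.87096774 209.80645161] 31.0
-12 [196.1 211.2]
-4 [195.7 209.6]
0 [195.5 208.7]
4 [195.2 207.9]
12 [194.8 206.3]
[[184.1 204.4]
 [203.3 201.5]
 [176.6 201.9]
 [210.1 197. ]]
```

```bash
python3 -c "
from workcell import ctrl
print(ctrl.close_job())"
```

```text
the job is handed in; nothing more can be done
None
```

The basket hangs by its bail on both prongs over the drip tray, the blue hook is back in its rest where it started, and the camera checks show nothing else moved; I handed the job in at about 28 s (of 72 s), and it returned no verdict.

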